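Two tool kits for the cottage jobs

ROBOT

A 6-joint arm with a two-finger parallel gripper is mounted at the origin on the work surface. World frame = base frame: x ahead of the robot, y to its left, z up, the work surface at z = 0. Lengths are in m, angles in rad, forces in N, time in s.
With the tool pointing down it reaches from about 0.35 to 0.975 m from the base axis. Payload 4.9 kg.
Tool frame: the origin (TCP) lies on the centre line of the jaws, within the pads' length; the fingertips stand 11 mm ahead of it and the grasp point (between the pads) lies 8 mm behind it; z points along the fingers, y is the line along which they close (so a half turn about z gives the same grasp; the last joint's range is limited). The gripper opens to 85 mm and grips with 20 to 120 N. Pads are 22 mm wide; open, the fingers measure 114 mm over their backs; the gripper's body (76 mm by 85 mm) begins 54 mm behind the grasp point. The pads swing forward as they close: fully open they stand 13 mm farther back than shut.
Start: joints at [-0.119, 0.053, 1.613, -0, 1.476, -0.119], TCP at [0.625, 0, 0.242] pointing down, gripper open.
Joint ranges: [-3.01, 3.01], [-1.01, 2.22], [0.06, 2.58], [-1.02, 4.17], [0.09, 2.62], [-3.14, 3.14]. Speed limits (rad/s): [2.57, 2.57, 3.14, 3.14, 3.14, 3.14].

INTERFACE

Orientations are given as a 3x3 rotation matrix whose columns are the frame's x, y, z axes.
In Python, from plant import robot, grab_frame, camera_info, finder gives the robot as it stands.
- The arm moves only by the shell command python3 -m pendant 'ROWS' [FORCE]. ROWS is a JSON object whose one key "moves" holds one flat list of numbers, 7 for each row, row after row: the shift along the tool's x, y, z in m, then the turn, a rotation vector about the tool's x, y, z in rad, then the closure, from 0 (fully open) to 1 (shut). A call has exactly 10 rows; each row shifts and turns the commanded pose from where the row before left it, along the tool's axes as they then stand; what a row does not reach is not made up. A row lasts 1/10 s, in which the tool goes at most 50 mm and 8.59 degrees, less where a joint would pass 70% of its speed; a pose out of reach is approached as far as the arm can. A call is refused whole if a number of a shift passes 0.05 or a number of a turn 0.15, either way. A call with a gripper value outside its range is refused whole. The fingers move at their own pace and stop on an object; FORCE is the grip in N (left out, the last holds). Time passes only in rows, so rows that do not move let the fingers close, or fill a call up. It gives the time, the measured TCP pose, the force, the opening and the grip force at its end, in the units of the state.
- robot.get_obs(): the state, without advancing time (a new reading comes with each control period).
- grab_frame(name): name is "scene" or "side" or "wrist"; returns the picture (400x640x3 uint8, red, green, blue); there is no depth.
- camera_info(name): a dict with "fx", "fy", "cx", "cy" (pixels), "view" (4x4, takes a point from world to camera coordinates); the wrist camera has in their place "hand_eye" (4x4, takes a point from camera to tool coordinates, whose origin is the TCP and whose axes are the flange's). Camera axes: x right, y down, z forward; pixel columns grow to the right and rows downward; lengths in m; the calibration is good to about 2 mm. The wrist camera is an equidistant fisheye: a pixel r from the principal point sees the ray r / f radians off the axis. A picture is of the moment at which its call begins: read the wrist's pose just before it. camera_info takes no time and is no camera call.
- robot.sign_off(): hands the job in; it is judged then, once.
Trained networks look in the newest picture that a camera, given by its name, has taken for a name from the list of things; names that differ only in an ending like _2 or _b are one class to them, and where a whole thing is asked for, a point or a joint stands for the part that bears it (a point fixed in the world has none). Each returns a list of dicts, best first, with "score" (0 to 1); they miss things now and then, are a little off and sometimes report something else, mostly with a low value. They report only what shows in the picture. A call takes as long as a camera call. They do not tell look-alikes from the thing itself.
- finder.find_in(camera, query): "at" ([column, row] as shares, 0 to 1, of the picture: columns of its width, rows of its height, amid what is visible of it).
- finder.mark_of(camera, query): "at" ([column, row] as shares, 0 to 1, of the picture: columns of its width, rows of its height: a listed point, or the origin of a listed thing).
The state is a dict: "time": time; "joint_positions": joint angles; "joint_velocities": joint speeds; "joint_efforts": joint torques, N m; "tool_pos": TCP position; "tcp_rot": TCP orientation; "wrist_force": force on the tool from outside, world axes, zero at the start; "moment": the same for the moment, N m; "grip_width": finger opening in m; "gripper_force": force on a finger pad.
Only numpy, scipy, OpenCV 4.12 (cv2) and the standard library are available. Lean on these libraries where they do the work, as an engineer would, in place of code of your own. Each camera call takes 0.05 s, during which the arm holds its last target. There are 200 camera calls.

TASK

Make up two kits from the tools on the bench: in the long three-bay tray, lay the large corner clamp in the square bay, the combination square in the long bay and stand the tape measure in the small bay; in the short two-bay tray, the small corner clamp in the square bay and the block plane in the long bay. Set each tool down without dropping it, the way up it is now and flat on the floor of its bay, not on a rim. Leave the mug, the jar and the toolbox where they stand.

Things in the scene. Friction and masses are not known exactly. Their poses are not given: they have to be found in the camera images.
- clamp_large: large corner clamp, cast aluminium, 80 x 80 mm. Fences 20 mm high, 10 mm thick along its +x and +y edges; low screw housing in the (-x, -y) corner; in the middle an upright jaw block 28 x 28 mm, sides along x and y, top at z = 46 mm: grasp it above the fences across x or across y. Loose, 0.32 kg. Origin: centre of the underside; z up.
- clamp_small: small corner clamp, cast aluminium, 54 x 54 mm. Fences 14 mm high, 7 mm thick along its +x and +y edges; low screw housing in the (-x, -y) corner; in the middle an upright jaw block 20 x 20 mm, sides along x and y, top at z = 40 mm: grasp it above the fences across x or across y. Loose, 0.13 kg. Origin: centre of the underside; z up.
- square: combination square lying flat, 66 (x) x 102 (y) mm: steel rule 3 mm thick along y at x -32 to -14, z 10 to 13, through a dark head along x (-34 to 32), 22 mm high, y -30 to -6, with a 45 degree point at +x. Grasp the head across y at x = 8, y = -18, clear of the rule. Loose, 0.25 kg. Origin: centre of the footprint, at the underside; z up.
- tape: grey plastic tape measure standing upright on its base: 32 mm thick (x), 66 mm long (y), 56 mm high. Grasp across its thickness (x). Loose, 0.22 kg. Origin: centre of the underside; z up.
- plane: small metal block plane on its sole, 42 (x) x 102 (y) mm: two upright cheeks 30 mm high, outer faces at x = -21 and 21 for y -36 to 28; a sloping steel cap between them, up to 40 mm high; a wooden knob 28 mm high at y = 40. Grasp across the cheeks (x). Loose, 0.4 kg. Origin: centre of the underside; z up.
- tray_long: long wooden tray, three bays, 260 (x) x 132 (y) mm, fixed. Rims 12 mm high, bay floors at z = 4. Bays, all centred at y = 0: square 102 x 102 at x = -75 (large clamp); long 88 (x) x 124 (y) at x = 24 (square); small 54 (x) x 88 (y) at x = 99 (tape). Tools fit with their x, y axes along the tray's (or half round), 11 mm to spare all round. Origin: centre of the underside, on the bench; z up.
- tray_short: short wooden tray, two bays, 152 (x) x 132 (y) mm, fixed. Rims 12 mm high, bay floors at z = 4. Bays, both centred at y = 0: square 76 x 76 at x = -34 (small clamp); long 64 (x) x 124 (y) at x = 40 (block plane). Tools fit with their x, y axes along the tray's (or half round), 11 mm to spare all round. Origin: centre of the underside, on the bench; z up.
- mug: bystander: white ceramic mug, 80 mm across, 92 mm high, beyond the work. Loose. Origin: centre of the underside; z up.
- jar: bystander: glass jar with a steel cap, 72 mm across, 85 mm high, beyond the work. Loose. Origin: centre of the underside; z up.
- toolbox: bystander: red toolbox with its lid clipped on, 370 (x) x 190 (y) mm, 155 mm high plus a black handle to 192 mm, at the robot's right. Loose, 3.5 kg. Origin: centre of the underside; z up.
Things that resemble listed ones, but are neither listed nor needed, are in the scene too. Leave any orange, purple or red look-alike of the clamp_small alone.

How it is judged:
At the end, for the whole second after the job is handed in: Each of the five tools is in its own bay as asked: origin within 15 mm of the bay centre along each tray axis, right way up within 0.06 rad, underside on the bay floor (origin less than 6.5 mm above the tray underside), released and at rest (x of clamp_large in the frame of tray_long between -0.09 and -0.06 m and y of clamp_large in the frame of tray_long between -0.015 and 0.015 m and z of each of clamp_large, square, tape in the frame of tray_long below 0.0065 m and angle between each of clamp_large, square, tape, clamp_small, plane's own z axis and vertical below 0.06 rad and linear speed of each of clamp_large, square, tape, clamp_small, plane below 0.02 m/s and contact force between each of clamp_large, square, tape, clamp_small, plane and the fingers below 0.1 N and x of square in the frame of tray_long between 0.009 and 0.039 m and y of square in the frame of tray_long between -0.015 and 0.015 m and x of tape in the frame of tray_long between 0.084 and 0.114 m and y of tape in the frame of tray_long between -0.015 and 0.015 m and x of clamp_small in the frame of tray_short between -0.049 and -0.019 m and y of clamp_small in the frame of tray_short between -0.015 and 0.015 m and z of each of clamp_small, plane in the frame of tray_short below 0.0065 m and x of plane in the frame of tray_short between 0.025 and 0.055 m and y of plane in the frame of tray_short between -0.015 and 0.015 m); the robot touches nothing.
It fails at once if a tool is dropped: out of the fingers it reaches 0.7 m/s (a free fall of about 25 mm) ((contact force between clamp_large and the fingers below 0.1 N and linear speed of clamp_large above 0.7 m/s) or (contact force between square and the fingers below 0.1 N and linear speed of square above 0.7 m/s) or (contact force between tape and the fingers below 0.1 N and linear speed of tape above 0.7 m/s) or (contact force between clamp_small and the fingers below 0.1 N and linear speed of clamp_small above 0.7 m/s) or (contact force between plane and the fingers below 0.1 N and linear speed of plane above 0.7 m/s)).
It fails at once if the mug is pushed more than 20 mm from its place or tipped (distance of mug from where it was at the start of the episode above 0.02 m or angle between mug's own z axis and vertical above 0.3 rad).
It fails at once if the jar is pushed more than 20 mm from its place or tipped (distance of jar from where it was at the start of the episode above 0.02 m or angle between jar's own z axis and vertical above 0.3 rad).
It fails at once if the toolbox is pushed more than 20 mm from its place or tipped (distance of toolbox from where it was at the start of the episode above 0.02 m or angle between toolbox's own z axis and vertical above 0.3 rad).
It also fails if it takes over 112 s, if anything falls off the work surface, if the arm or the gripper's body presses on something with over 40 N, if the wrist force passes 120 N, or if a joint passes its speed limit or range.

## Working session

There is one attempt and no reset: what is moved stays moved. The work goes in short steps, Python scripts to look and compute and a shell command to move; the robot and the scene stay as the last step left them, time stands still between calls to the robot, and variables do not carry over. Pictures are saved under pics/ and viewed, at most 14 in all, crops included, and the job is handed in when it is done.

```bash
ls; mkdir -p pics
python3 - <<'E'
from plant import robot, grab_frame, camera_info, finder
import cv2,json
o=robot.get_obs(); print(o['time'],o['tool_pos'],o['tcp_rot'],o['grip_width'])
for c in ["scene","side","wrist"]:
    i=camera_info(c); print(c,i)
    cv2.imwrite(f"pics/{c}0.png",grab_frame(c)[:,:,::-1])
    for q in ["clamp_large","clamp_small","square","tape","plane","tray_long","tray_short"]:
        r=finder.mark_of(c,q); print(c,q,[([round(d['at'][0]*640),round(d['at'][1]*400)],round(d['score'],2)) for d in r])
E
```

```text
pics
0.0 [6.24401095e-01 6.76346207e-05 2.41040698e-01] [[ 2.66364499e-05  9.99997868e-01 -2.06499173e-03]
 [ 9.99999969e-01 -2.61261879e-05  2.47127833e-04]
 [ 2.47073355e-04 -2.06499824e-03 -9.99997837e-01]] 0.08505735947575618
scene {'fx': 458.0492028017014, 'fy': 458.0492028017014, 'cx': 320.81803634293834, 'cy': 198.24100589784697, 'view': array([[ 0.7432962 ,  0.6687769 , -0.01575505, -0.37203204],
       [ 0.51393407, -0.5859593 , -0.62651694, -0.36825575],
       [-0.42823187,  0.4575906 , -0.77924855,  1.91090354],
       [ 0.        ,  0.        ,  0.        ,  1.        ]])}
scene clamp_large [([376, 183], 0.79)]
scene clamp_small [([346, 211], 0.57), ([374, 239], 0.56)]
scene square [([336, 175], 0.47)]
scene tape [([332, 151], 0.57)]
scene plane [([292, 172], 0.64)]
scene tray_long [([373, 126], 0.89)]
scene tray_short [([257, 214], 0.83)]
side {'fx': 461.1582197963488, 'fy': 461.1582197963488, 'cx': 316.13203343363466, 'cy': 195.02136596125936, 'view': array([[-0.92591019, -0.37753916,  0.01242954,  0.51965444],
       [-0.28986748,  0.68902794, -0.66424193,  0.32971893
[... 545 characters left out ...]
nd_eye': array([[-1.19515260e-05, -9.63436259e-01, -2.67937633e-01,
         6.82556679e-02],
       [ 9.99999948e-01, -9.76335790e-05,  3.06460140e-04,
        -5.54452949e-04],
       [-3.21414521e-04, -2.67937616e-01,  9.63436210e-01,
        -1.31504327e-01],
       [ 0.00000000e+00,  0.00000000e+00,  0.00000000e+00,
         1.00000000e+00]])}
wrist clamp_large [([277, 169], 0.74), ([373, 100], 0.64)]
wrist clamp_small [([370, 235], 0.88), ([448, 187], 0.88), ([467, 256], 0.81), ([281, 269], 0.8)]
wrist square [([276, 171], 0.81)]
wrist tape [([185, 102], 0.74)]
wrist plane [([185, 233], 0.56)]
wrist tray_long [([375, 97], 0.47)]
wrist tray_short [([232, 349], 0.63), ([370, 237], 0.61)]
```

View pics/wrist0.png

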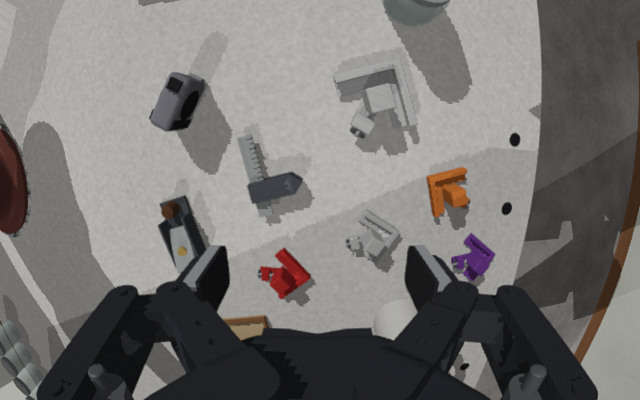

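View pics/side0.png

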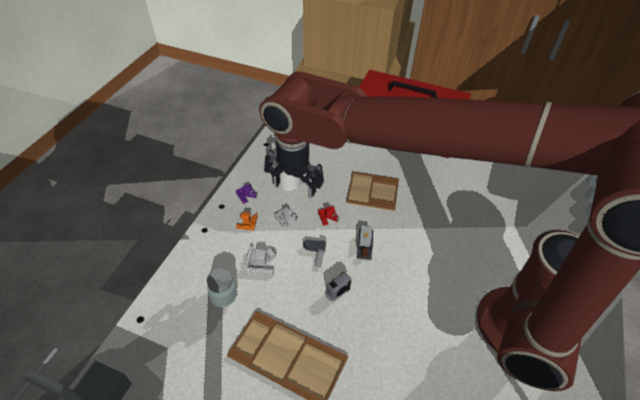

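View pics/scene0.png

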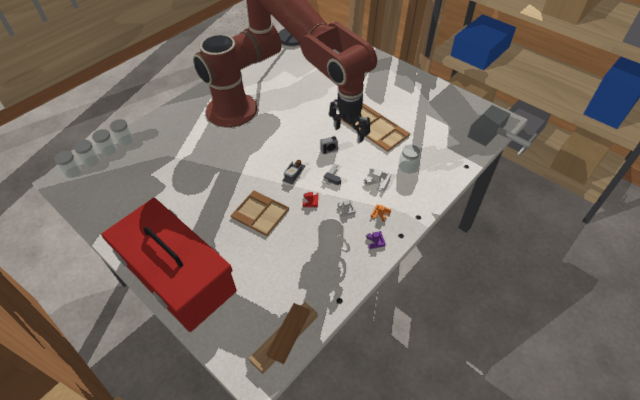

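The pictures show five tools amid the bench. Candidates for clamp_small in the wrist picture are silver (370,235), red (281,269), orange (448,187) and purple (467,256). I take the silver one, since the coloured ones are look-alikes. clamp_large is the big silver one at (377,97), the square (270,180), the tape (178,102) and the plane (183,235). In the side picture the long tray is at (288,355), the short tray at (373,190), the jar at (222,285), and the mug is under the gripper at (290,183).

```bash
cat > h.py <<'E'
from plant import robot, grab_frame, camera_info, finder
import numpy as np, cv2
def wpose():
    o=robot.get_obs(); T=np.eye(4); T[:3,:3]=o['tcp_rot']; T[:3,3]=o['tool_pos']
    return T@camera_info('wrist')['hand_eye']   # cam->world
def project(c,P,T=None):
    i=camera_info(c); V=i['view'] if c!='wrist' else np.linalg.inv(T)
    p=np.asarray(P)@V[:3,:3].T+V[:3,3]
    if c=='wrist':
        r=np.hypot(p[...,0],p[...,1]); th=np.arctan2(r,p[...,2]); s=th/np.maximum(r,1e-9)
    else: s=1/p[...,2]
    return np.stack([i['fx']*p[...,0]*s+i['cx'], i['fy']*p[...,1]*s+i['cy']],-1)
def back(c,uv,z,T=None):
    i=camera_info(c); d=np.array([(uv[0]-i['cx'])/i['fx'],(uv[1]-i['cy'])/i['fy'],1.])
    if c=='wrist':
        r=np.hypot(d[0],d[1]); d=np.array([d[0]/r*np.sin(r),d[1]/r*np.sin(r),np.cos(r)]) if r>0 else d
        C=T
    else: C=np.linalg.inv(i['view'])
    w=C[:3,:3]@d; o=C[:3,3]; return (o+w*(z-o[2])/w[2])[:2]
def ortho(c,img,x0,x1,y0,y1,z,s,T=None):   # s px per m; right=+x, up=+y
    X,Y=np.meshgrid(np.arange(x0,x1,1/s),np.arange(y1,y0,-1/s))
    uv=project(c,np.stack([X,Y,0*X+z],-1),T).astype(np.float32)
    return cv2.remap(img,uv[...,0],uv[...,1],cv2.INTER_LINEAR)
E
python3 - <<'E'
from h import *
T=wpose(); w=cv2.imread('pics/wrist0.png'); np.save('T0.npy',T)
for n,u in dict(large=(377,97),small=(370,235),red=(281,269),orange=(448,187),purple=(467,256),square=(276,171),tape=(185,102),plane=(185,233)).items(): print('w',n,back('wrist',u,0.01,T).round(3))
for n,u in dict(large=(262,261),small=(286,214),square=(311,253),tape=(340,289),plane=(365,246),long=(289,356),short=(373,190),mug=(290,185),jar=(222,298)).items(): print('s',n,back('side',u,0,None).round(3))
for n,u in dict(long=(373,126),short=(259,214)).items(): print('sc',n,back('scene',u,0,None).round(3))
E
```

```text
w large [0.695 0.091]
w small [ 0.693 -0.081]
w red [ 0.577 -0.13 ]
w orange [ 0.793 -0.017]
w purple [ 0.838 -0.117]
w square [0.576 0.002]
w tape [0.463 0.091]
w plane [ 0.447 -0.081]
s large [0.692 0.082]
s small [ 0.701 -0.099]
s square [0.575 0.004]
s tape [0.458 0.082]
s plane [ 0.44  -0.079]
s long [0.509 0.302]
s short [ 0.485 -0.298]
s mug [ 0.74  -0.214]
s jar [0.738 0.227]
sc long [0.505 0.308]
sc short [ 0.483 -0.297]
```

Run:
```python
from h import *
T=np.load('T0.npy'); w=cv2.imread('pics/wrist0.png'); sd=cv2.imread('pics/side0.png'); sc=cv2.imread('pics/scene0.png')
a=ortho('wrist',w,.40,.80,-.16,.16,.015,1000,T)
b=ortho('side',sd,.34,.68,.19,.41,.012,1000)
c=ortho('side',sd,.36,.60,-.42,-.18,.012,1000)
d=ortho('scene',sc,.36,.60,-.42,-.18,.012,1000)
C=np.zeros((570,800,3),np.uint8); C[:320,:400]=a[:320,:400]; C[:220,420:760]=b[:220,:340]; C[325:565,0:240]=c[:240,:240]; C[325:565,260:500]=d[:240,:240]
e=ortho('scene',sc,.34,.68,.19,.41,.012,800); C[325:325+176,510:510+272]=e[:176,:272]
cv2.imwrite('pics/m1.png',C)
```

```text
(no output)
```

View pics/m1.png

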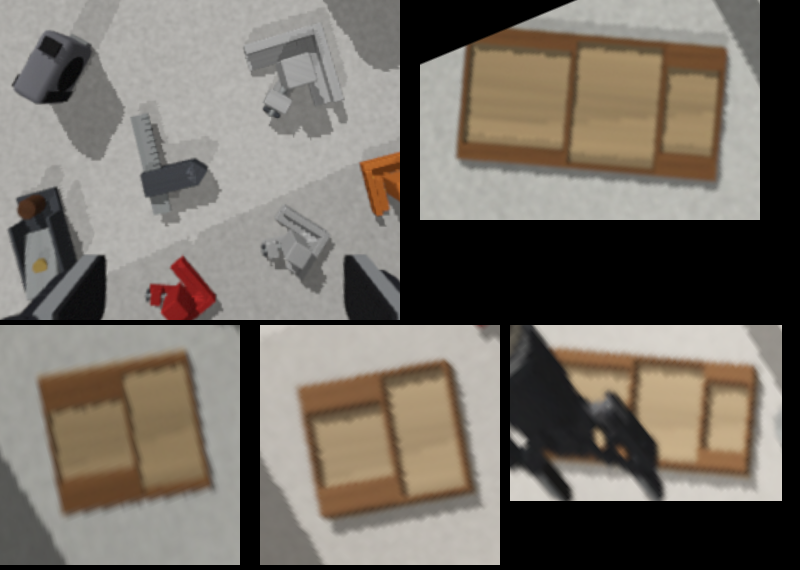

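The orthophoto shows both trays the right way round: the long tray with its square bay at −x, yaw about −5°, and the short tray with its square bay at −x, yaw about +10°. Fingers hide part of the plane at (60,250). One more wrist view from (0.57,−0.06,0.27) should show all the tools.

```bash
python3 -m pendant '{"moves":[-0.02,-0.02,-0.01,0,0,0,0, -0.02,-0.02,-0.01,0,0,0,0, -0.02,-0.02,-0.01,0,0,0,0, 0,0,0,0,0,0,0, 0,0,0,0,0,0,0, 0,0,0,0,0,0,0, 0,0,0,0,0,0,0, 0,0,0,0,0,0,0, 0,0,0,0,0,0,0, 0,0,0,0,0,0,0]}'
cat >> h.py <<'E'
def box(x0,x1,y0,y1,z0,z1): return np.array([[x,y,z] for x in(x0,x1) for y in(y0,y1) for z in(z0,z1)])*1e-3
M=dict(
 clamp_large=[box(30,40,-40,40,0,20),box(-40,40,30,40,0,20),box(-14,14,-14,14,0,46)],
 clamp_small=[box(20,27,-27,27,0,14),box(-27,27,20,27,0,14),box(-10,10,-10,10,0,40)],
 square=[box(-32,-14,-51,51,10,13),np.array([[x,y,z] for x,y in((-34,-30),(-34,-6),(20,-30),(20,-6),(32,-18)) for z in(0,22)])*1e-3],
 tape=[box(-16,16,-33,33,0,44),box(-16,16,-20,20,0,56)],
 plane=[box(-21,21,-51,51,0,6),box(-21,21,-36,28,0,30)],
 tray_long=[box(-130,130,-66,66,0,12)], tray_short=[box(-76,76,-66,66,0,12)])
def place(P,x,y,a):
    c,s=np.cos(a),np.sin(a); return P@np.array([[c,-s,0],[s,c,0],[0,0,1]]).T+[x,y,0]
def hulls(c,n,q,T=None):
    return [cv2.convexHull(project(c,place(P,*q),T).astype(np.float32))[:,0] for P in M[n]]
E
python3 - <<'E'
from h import *
T=wpose(); np.save('T1.npy',T); cv2.imwrite('pics/wrist1.png',grab_frame('wrist')[:,:,::-1])
for q in ["clamp_large","clamp_small","square","tape","plane"]:
    print(q,[(back('wrist',(d['at'][0]*640,d['at'][1]*400),0,T).round(3),round(d['score'],2)) for d in finder.mark_of('wrist',q)[:4]])
o=robot.get_obs();print(o['time'],o['tool_pos'])
w=cv2.imread('pics/wrist1.png'); cv2.imwrite('pics/m2.png',ortho('wrist',w,.37,.77,-.16,.14,.0,2000,T))
# trays
from scipy.optimize import minimize
sd=cv2.imread('pics/side0.png'); sc=cv2.imread('pics/scene0.png')
def mask(im,c,q,n):
    h=cv2.cvtColor(im,cv2.COLOR_BGR2HSV); m=cv2.inRange(h,(5,70,40),(25,255,255))
    roi=np.zeros_like(m); p=project(c,place(M[n][0]*[1.25,1.3,1],*q)); cv2.fillConvexPoly(roi,cv2.convexHull(p.astype(np.int32)),255); return (m&roi)>0
for n,q0,vs in (('tray_long',(.51,.305,-.08),[('side',sd)]),('tray_short',(.484,-.298,.17),[('side',sd),('scene',sc)])):
    ms=[mask(i,c,q0,n) for c,i in vs]
    def f(q):
        t=0
        for (c,i),m in zip(vs,ms):
            k=np.zeros(m.shape,np.uint8); cv2.fillConvexPoly(k,(hulls(c,n,q)[0]*256).astype(np.int32),1,shift=8); k=k>0
            t+=1-(k&m).sum()/(k|m).sum()
        return t
    best=min((minimize(f,np.array(q0)+d,method='Nelder-Mead',options=dict(initial_simplex=np.array(q0)+d+np.vstack([np.zeros(3),np.diag([.01,.01,.06])]))) for d in (np.zeros(3),np.array([.004,-.004,.03]))),key=lambda r:r.fun)
    print(n,best.x.round(4),best.fun)
E
```

```text
time: 2.2
tool_pos: [0.5651, -0.0597, 0.2721]
tcp_rot: [[-0.0, 1.0, -0.0], [1.0, 0.0, 0.0], [0.0, -0.0, -1.0]]
wrist_force: [0.2, -0.2, -0.0]
grip_width: 0.0855
gripper_force: 0.0
clamp_large [(array([0.692, 0.088]), 0.83)]
clamp_small [(array([ 0.846, -0.118]), 0.81), (array([ 0.797, -0.019]), 0.78), (array([ 0.486, -0.294]), 0.74), (array([0.695, 0.091]), 0.68)]
square [(array([0.575, 0.004]), 0.81), (array([0.693, 0.091]), 0.75)]
tape [(array([0.461, 0.095]), 0.71)]
plane [(array([ 0.442, -0.082]), 0.95)]
2.5 [ 0.56499293 -0.06002062  0.27230262]
tray_long [ 0.5112  0.305  -0.0913] 0.027556440903054424
tray_short [ 0.4843 -0.2919  0.1896] 0.14923996504151327
```

View pics/m2.png

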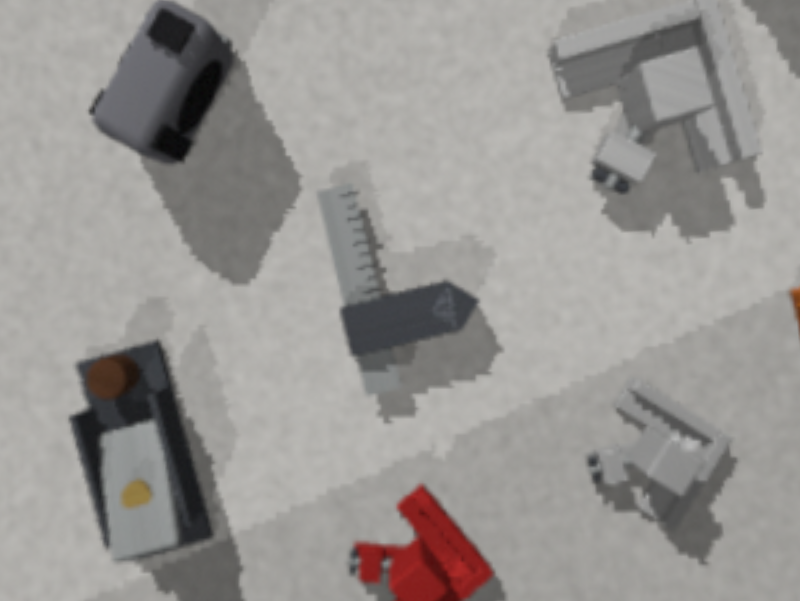

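The crop clearly shows the silver clamp_small at (670,450), the red look-alike at (430,550), the square (390,300), the plane (140,450), the tape (160,80) and clamp_large (670,80). Next I refine the poses against the image edges.

```bash
cat > fit.py <<'E'
from h import *
from scipy.optimize import minimize
def edges(im,lo=40,hi=110):
    e=cv2.Canny(cv2.GaussianBlur(im,(3,3),0),lo,hi); return cv2.distanceTransform(255-e,cv2.DIST_L2,5)
def samp(h,k=25):
    a=h;b=np.roll(h,-1,0); t=np.linspace(0,1,k,endpoint=False)[:,None,None]
    return (a+(b-a)*t).reshape(-1,2)
def fit(n,q0,views):  # views: (cam,DT,T)
    def f(q):
        t=0
        for c,D,T in views:
            p=np.vstack([samp(h) for h in hulls(c,n,q,T)]).astype(np.float32)
            d=cv2.remap(D,p[:,0].reshape(1,-1),p[:,1].reshape(1,-1),cv2.INTER_LINEAR,borderValue=5)[0]
            t+=np.minimum(d,4).mean()
        return t/len(views)
    q0=np.array(q0); rng=np.random.default_rng(0)
    rs=[minimize(f,q0+rng.normal(size=3)*[.004,.004,.06]*(i>0),method='Nelder-Mead',options=dict(initial_simplex=None,xatol=1e-4,fatol=1e-3)) for i in range(25)]
    return min(rs,key=lambda r:r.fun)
E
python3 - <<'E'
from fit import *
T0,T1=np.load('T0.npy'),np.load('T1.npy'); w0,w1,sd,sc=[cv2.imread(f'pics/{k}.png') for k in('wrist0','wrist1','side0','scene0')]
V0,V1,VS,VC=('wrist',edges(w0),T0),('wrist',edges(w1),T1),('side',edges(sd),None),('scene',edges(sc),None)
S=dict(clamp_large=((.693,.09,.32),[V0,V1]),clamp_small=((.694,-.083,-.5),[V0,V1]),square=((.575,.003,.22),[V0,V1]),tape=((.461,.092,-.5),[V0,V1]),plane=((.443,-.082,.25),[V1]),
 tray_long=((.511,.305,-.09),[VS]),tray_short=((.484,-.295,.19),[VS,VC,V1]))
ov=w1.copy(); R={}
for n,(q,v) in S.items():
    r=fit(n,q,v); R[n]=r.x.tolist(); print(n,r.x.round(4),round(r.fun,2),[fit(n,q,[u]).x.round(4) for u in v] if len(v)>1 else '')
import json; json.dump(R,open('R.json','w'))
big=cv2.resize(w1,None,fx=2,fy=2,interpolation=cv2.INTER_CUBIC)
for n in R:
    for h in hulls('wrist',n,R[n],T1): cv2.polylines(big,[((h+.5)*2).astype(np.int32)],True,(0,255,0),1)
cv2.imwrite('pics/ov1.png',big[100:700,230:1030])
E
```

```text
Traceback (most recent call last):
  File "fit.py", line 17, in fit
    rs=[minimize(f,q0+rng.normal(size=3)*[.004,.004,.06]*(i>0),method='Nelder-Mead',options=dict(initial_simplex=None,xatol=1e-4,fatol=1e-3)) for i in range(25)]
        ~~~~~~~~^^^^^^^^^^^^^^^^^^^^^^^^^^^^^^^^^^^^^^^^^^^^^^^^^^^^^^^^^^^^^^^^^^^^^^^^^^^^^^^^^^^^^^^^^^^^^^^^^^^^^^^^^^^^^^^^^^^^^^^^^^^^^
  File "fit.py", line 12, in f
    p=np.vstack([samp(h) for h in hulls(c,n,q,T)]).astype(np.float32)
                                  ~~~~~^^^^^^^^^
  File "h.py", line 35, in hulls
    return [cv2.convexHull(project(c,place(P,*q),T).astype(np.float32))[:,0] for P in M[n]]
                           ~~~~~~~^^^^^^^^^^^^^^^^^
  File "h.py", line 7, in project
    i=camera_info(c); V=i['view'] if c!='wrist' else np.linalg.inv(T)
ValueError: time passes only in moves, steps and waits
```

```bash
sed -i '2a import functools\ncamera_info=functools.lru_cache(camera_info)' h.py
cat > run.py <<'E'
from fit import *
T0,T1=np.load('T0.npy'),np.load('T1.npy'); w0,w1,sd,sc=[cv2.imread(f'pics/{k}.png') for k in('wrist0','wrist1','side0','scene0')]
V0,V1,VS,VC=('wrist',edges(w0),T0),('wrist',edges(w1),T1),('side',edges(sd),None),('scene',edges(sc),None)
S=dict(clamp_large=((.693,.09,.32),[V0,V1]),clamp_small=((.694,-.083,-.5),[V0,V1]),square=((.575,.003,.22),[V0,V1]),tape=((.461,.092,-.5),[V0,V1]),plane=((.443,-.082,.25),[V1]),
 tray_long=((.511,.305,-.09),[VS]),tray_short=((.484,-.295,.19),[VS,VC,V1]))
R={}
for n,(q,v) in S.items():
    r=fit(n,q,v); R[n]=r.x.tolist(); print(n,r.x.round(4),round(r.fun,2),[fit(n,q,[u]).x.round(4) for u in v] if len(v)>1 else '')
import json; json.dump(R,open('R.json','w'))
big=cv2.resize(w1,None,fx=2,fy=2,interpolation=cv2.INTER_CUBIC)
for n in R:
    for h in hulls('wrist',n,R[n],T1): cv2.polylines(big,[((h+.5)*2).astype(np.int32)],True,(0,255,0),1)
cv2.imwrite('pics/ov1.png',big[100:700,230:1030])
E
python3 run.py; python3 -c "from h import *;print(robot.get_obs()['time'])"
```

```text
clamp_large [0.6969 0.0897 0.2673] 1.95 [array([0.6972, 0.1043, 0.2528]), array([0.6981, 0.0793, 0.3607])]
clamp_small [ 0.693  -0.0838 -0.5602] 1.0 [array([ 0.6932, -0.084 , -0.5507]), array([ 0.6972, -0.0988, -0.4075])]
square [0.5722 0.0009 0.2381] 0.89 [array([0.5721, 0.0011, 0.2345]), array([0.5722, 0.0008, 0.2467])]
tape [ 0.4589  0.0917 -0.5078] 1.47 [array([ 0.4578,  0.0916, -0.5191]), array([ 0.4594,  0.0921, -0.512 ])]
plane [ 0.4433 -0.0845  0.2594] 0.91 
tray_long [ 0.5131  0.3058 -0.0975] 0.53 
tray_short [ 0.4851 -0.2935  0.1797] 1.15 [array([ 0.4857, -0.2932,  0.1896]), array([ 0.4836, -0.293 ,  0.1775]), array([ 0.475 , -0.2423,  0.25  ])]
2.5
```

View pics/ov1.png

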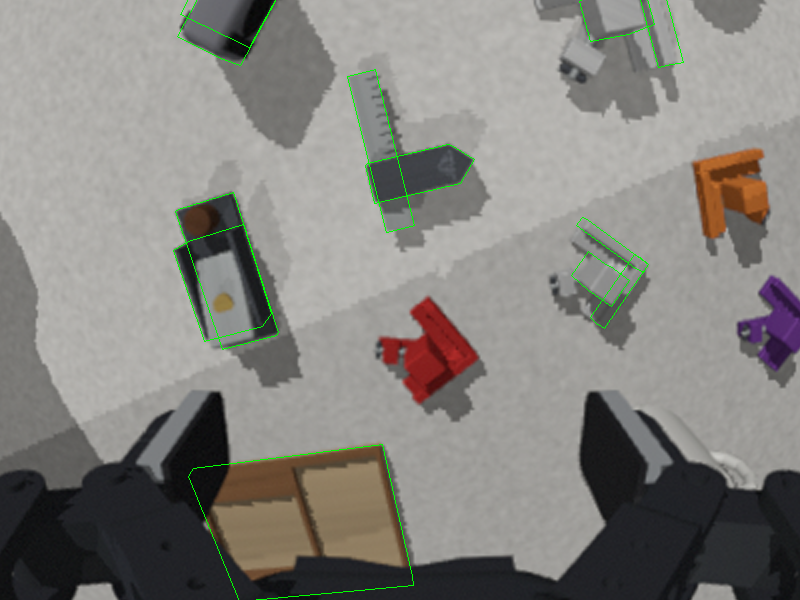

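The overlay lies well on the square, plane, tape, clamp_small and both trays. clamp_large still needs a closer look (it's cut off at the top right here). I'll start with the plane: hover at (0.444,−0.088,0.10), jaw angle 0.26.

```bash
cat > to.py <<'E'
# to.py x y z phi : tool-axis shift (made before any turn) and z-turn to the target;
import sys; from h import *
def to(x,y,z,p):
    o=robot.get_obs(); R=o['tcp_rot']; d=R.T@(np.array([x,y,z])-o['tool_pos']); f=np.arctan2(R[1,1],R[0,1])
    t=f-p; tilt=np.degrees(np.arccos(-R[2,2]))
    print('t',round(o['time'],2),'pos',o['tool_pos'].round(4),'phi',f.round(3),'tilt',tilt.round(2),'| shift',d.round(4),'turn z',round((t+np.pi)%(2*np.pi)-np.pi,3),'| w',round(o['grip_width'],4),'F',round(float(o['gripper_force']),1),'wf',np.round(o['wrist_force'],1),'q',np.round(o['joint_positions'],2))
if __name__=='__main__': to(*map(float,sys.argv[1:]))
E
python3 -m pendant '{"moves":[-0.007,-0.03,0,0,0,0,0, -0.007,-0.03,0,0,0,0,0, -0.007,-0.03,0,0,0,0,0, -0.007,-0.03,0,0,0,0,0, 0,0,0.03,0,0,-0.052,0, 0,0,0.04,0,0,-0.052,0, 0,0,0.04,0,0,-0.052,0, 0,0,0.04,0,0,-0.052,0, 0,0,0.02,0,0,-0.052,0, 0,0,0,0,0,0,0]}' >/dev/null; python3 to.py .4443 -.0884 .021 .26
```

```text
t 3.5 pos [ 0.4422 -0.087   0.0985] phi 0.26 tilt 0.44 | shift [-0.0022  0.0022  0.0775] turn z -0.0 | w 0.0855 F 0.0 wf [-0.6  0.9 -0.3] q [-0.36 -0.24  2.13  0.    1.25 -0.62]
```

```bash
python3 -m pendant '{"moves":[-0.002,0.002,0.02,0,0,0,0, 0,0,0.025,0,0,0,0, 0,0,0.02,0,0,0,0, 0,0,0.0125,0,0,0,0, 0,0,0,0,0,0,0, 0,0,0,0,0,0,1, 0,0,0,0,0,0,1, 0,0,0,0,0,0,1, 0,0,0,0,0,0,1, 0,0,0,0,0,0,1]}' 70 >/dev/null; python3 to.py .4443 -.0884 .021 .26
```

```text
t 4.5 pos [ 0.4485 -0.09    0.0264] phi 0.26 tilt 0.14 | shift [ 0.0026 -0.0037  0.0054] turn z 0.0 | w 0.0403 F 73.6 wf [-0.7 -0.2  7.1] q [-0.36 -0.11  2.16 -0.    1.09 -0.62]
```

```bash
python3 -m pendant '{"moves":[0,0,0,0,0,0,1, 0,0,0,0,0,0,1, 0,0,-0.01,0,0,0,1, 0,0,-0.02,0,0,0,1, 0,0,-0.03,0,0,0,1, 0,0,-0.03,0,0,0,1, 0,0,-0.02,0,0,0,1, 0,0,0,0,0,0,1, 0,0,0,0,0,0,1, 0,0,0,0,0,0,1]}' >/dev/null; python3 to.py .4443 -.0884 .021 .26
python3 - <<'E'
from h import *
T=wpose(); np.save('T2.npy',T); w=grab_frame('wrist')[:,:,::-1]; s=grab_frame('side')[:,:,::-1]
cv2.imwrite('pics/w2raw.png',w)
C=np.zeros((400,800,3),np.uint8); C[:,:400]=w[:,120:520]; C[:,400:]=cv2.resize(s[120:320,260:460],(400,400))
cv2.imwrite('pics/g2.png',C)
E
```

```text
t 5.5 pos [ 0.446  -0.0889  0.1326] phi 0.26 tilt 0.22 | shift [ 0.0006 -0.0012  0.1116] turn z -0.0 | w 0.0403 F 72.5 wf [ 0.9 -0.4 -4.4] q [-0.36 -0.28  2.1   0.    1.32 -0.62]
```

View pics/g2.png

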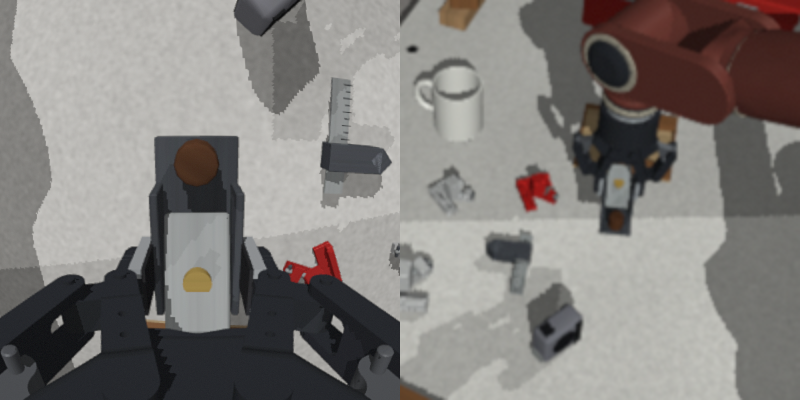

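The plane hangs level and centred in the jaws, with the knob ahead (wrist crop (197,163)). On to the short tray's long bay, with TCP target (0.5254,−0.2912).

```bash
python3 to.py .5254 -.2912 .10 .18
```

```text
t 5.6 pos [ 0.4462 -0.0889  0.1327] phi 0.26 tilt 0.21 | shift [-0.2159  0.0247  0.0322] turn z 0.08 | w 0.0398 F 72.5 wf [-1.  -0.8 -4.5] q [-0.36 -0.28  2.1   0.    1.32 -0.62]
```

```bash
python3 -m pendant '{"moves":[-0.01,0.001,0,0,0,0,1, -0.026,0.003,0,0,0,0,1, -0.036,0.004,0,0,0,0,1, -0.036,0.004,0,0,0,0,1, -0.036,0.004,0,0,0,0,1, -0.036,0.004,0,0,0,0,1, -0.026,0.003,0,0,0,0,1, -0.01,0.0017,0.012,0,0,0.04,1, 0,0,0.02,0,0,0.04,1, 0,0,0,0,0,0,1]}' >/dev/null; python3 to.py .5254 -.2912 .032 .18
python3 - <<'E'
from fit import *
T=wpose(); np.save('T3.npy',T); w=grab_frame('wrist')[:,:,::-1].copy(); cv2.imwrite('pics/w3.png',w)
sd=grab_frame('side')[:,:,::-1].copy();cv2.imwrite('pics/sd3.png',sd)
for q in [(.4851,-.2935,.18)]:
    for h in hulls('wrist','tray_short',q,T): cv2.polylines(w,[h.astype(np.int32)],True,(0,255,0),1)
    P=place(np.array([[8,-62,4],[8,62,4],[72,62,4],[72,-62,4]])*1e-3,*q); cv2.polylines(w,[project('wrist',P,T).astype(np.int32)],True,(255,255,0),1)
    # plane model predicted when held
cv2.imwrite('pics/g3.png',w)
E
```

```text
t 6.6 pos [ 0.5246 -0.2914  0.0984] phi 0.179 tilt 0.45 | shift [-0.0004  0.0012  0.0664] turn z -0.001 | w 0.0405 F 72.3 wf [-0.3  0.1 -5.3] q [-0.63  0.13  1.78 -0.    1.24 -0.81]
```

View pics/g3.png

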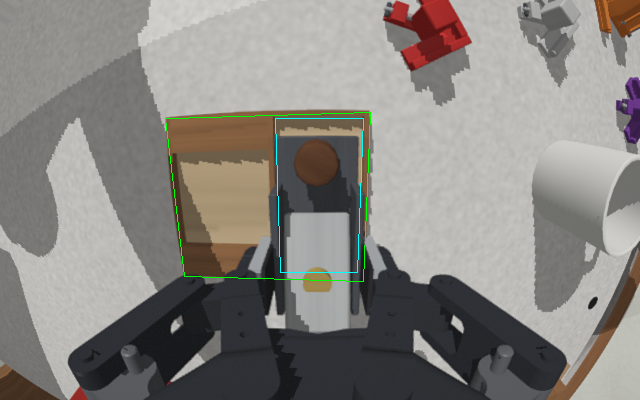

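Tray outline fits within about 3 mm; the plane sits centred over the long bay (276–364 px). Lowering.

```bash
python3 -m pendant '{"moves":[0,0.001,0.015,0,0,0,1, 0,0,0.015,0,0,0,1, 0,0,0.012,0,0,0,1, 0,0,0.01,0,0,0,1, 0,0,0.005,0,0,0,1, 0,0,0.003,0,0,0,1, 0,0,0.002,0,0,0,1, 0,0,0,0,0,0,1, 0,0,0,0,0,0,1, 0,0,0,0,0,0,1]}' >/dev/null; python3 to.py .5254 -.2912 .032 .18
```

```text
t 7.7 pos [ 0.5282 -0.2919  0.0414] phi 0.18 tilt 0.06 | shift [ 0.0012 -0.0026  0.0094] turn z 0.0 | w 0.0403 F 72.4 wf [ 0.3  0.2 -4.7] q [-0.63  0.21  1.8   0.    1.13 -0.81]
```

```bash
python3 -m pendant '{"moves":[0.001,-0.0025,0.003,0,0,0,1, 0,0,0.002,0,0,0,1, 0,0,0.002,0,0,0,1, 0,0,0.001,0,0,0,1, 0,0,0.001,0,0,0,1, 0,0,0.001,0,0,0,1, 0,0,0,0,0,0,1, 0,0,0,0,0,0,1, 0,0,0,0,0,0,1, 0,0,0,0,0,0,1]}' >/dev/null; python3 to.py .5254 -.2912 .0304 .18
```

```text
t 8.7 pos [ 0.5252 -0.2911  0.0309] phi 0.18 tilt 0.01 | shift [-0.0001  0.0001  0.0005] turn z 0.0 | w 0.0402 F 72.4 wf [-0.1  0.4 -3.2] q [-0.63  0.21  1.81  0.    1.11 -0.81]
```

```bash
python3 -m pendant '{"moves":[0,0,0.001,0,0,0,1, 0,0,0,0,0,0,1, 0,0,0,0,0,0,0.3, 0,0,0,0,0,0,0.3, 0,0,0,0,0,0,0.3, 0,0,-0.01,0,0,0,0.3, 0,0,-0.03,0,0,0,0.2, 0,0,-0.03,0,0,0,0, 0,0,-0.03,0,0,0,0, 0,0,-0.02,0,0,0,0]}' >/dev/null; python3 to.py .5254 -.2912 .0304 .18
python3 - <<'E'
from fit import *
T=wpose(); np.save('T4.npy',T); w=grab_frame('wrist')[:,:,::-1].copy(); cv2.imwrite('pics/w4.png',w)
V=[('wrist',edges(w),T)]
for q in ((.4851,-.2935,.18),): r=fit('tray_short',q,V); print(r.x,r.fun)
P=M['plane']; M['plane']=[p+[0,0,.004] for p in P]; r=fit('plane',(.5245,-.2863,.18),V); print(r.x,r.fun)
print([(n,[(back('wrist',(d['at'][0]*640,d['at'][1]*400),0.004,T).round(3),round(d['score'],2)) for d in finder.mark_of('wrist',n)[:2]]) for n in('plane','tray_short')])
E
```

```text
t 9.7 pos [ 0.5262 -0.2918  0.1537] phi 0.18 tilt 0.26 | shift [ 0.0012 -0.0011  0.1233] turn z 0.0 | w 0.0856 F 0.0 wf [-0.9 -0.2  0. ] q [-0.63  0.06  1.75  0.    1.32 -0.81]
[ 0.48444601 -0.2917444   0.18619415] 0.8282707333564758
[ 0.52439047 -0.28466003  0.19118825] 1.006240725517273
[('plane', [(array([ 0.523, -0.287]), 0.88)]), ('tray_short', [(array([ 0.487, -0.292]), 0.8)])]
```

```bash
python3 to.py .693 -.084 .12 -.56
```

```text
t 9.85 pos [ 0.5263 -0.2919  0.1524] phi 0.18 tilt 0.27 | shift [0.1748 0.2011 0.0324] turn z 0.74 | w 0.0853 F 0.0 wf [ 0.1  0.5 -0.6] q [-0.63  0.07  1.75  0.    1.32 -0.81]
```

```bash
python3 -m pendant '{"moves":[0.029,0.0335,0,0,0,0,0, 0.029,0.0335,0,0,0,0,0, 0.029,0.0335,0,0,0,0,0, 0.029,0.0335,0,0,0,0,0, 0.029,0.0335,0,0,0,0,0, 0.029,0.0335,0,0,0,0.148,0, 0,0,0,0,0,0.148,0, 0,0,0,0,0,0.148,0, 0,0,0,0,0,0.148,0, 0,0,0,0,0,0.148,0]}' >/dev/null; python3 to.py .693 -.084 .029 -.56
python3 - <<'E'
from fit import *
T=wpose(); w=grab_frame('wrist')[:,:,::-1].copy(); V=[('wrist',edges(w,30,80),T)]
r=fit('clamp_small',(.693,-.084,-.55),V); print(r.x,r.fun)
big=cv2.resize(w,None,fx=2,fy=2)
for h in hulls('wrist','clamp_small',r.x,T): cv2.polylines(big,[((h+.5)*2).astype(np.int32)],True,(0,255,0),1)
for h in hulls('wrist','clamp_small',(.693,-.084,-.56),T): cv2.polylines(big,[((h+.5)*2).astype(np.int32)],True,(0,0,255),1)
cv2.imwrite('pics/g5.png',big[200:800,240:1040])
E
```

```text
t 10.85 pos [ 0.6907 -0.0834  0.147 ] phi -0.566 tilt 0.23 | shift [0.0009 0.0027 0.118 ] turn z -0.006 | w 0.0855 F 0.0 wf [ 0.1  0.1 -0.7] q [-0.23  0.29  1.51 -0.    1.35  0.34]
[ 0.69329598 -0.0833863  -0.58300899] 0.9365538358688354
```

View pics/g5.png

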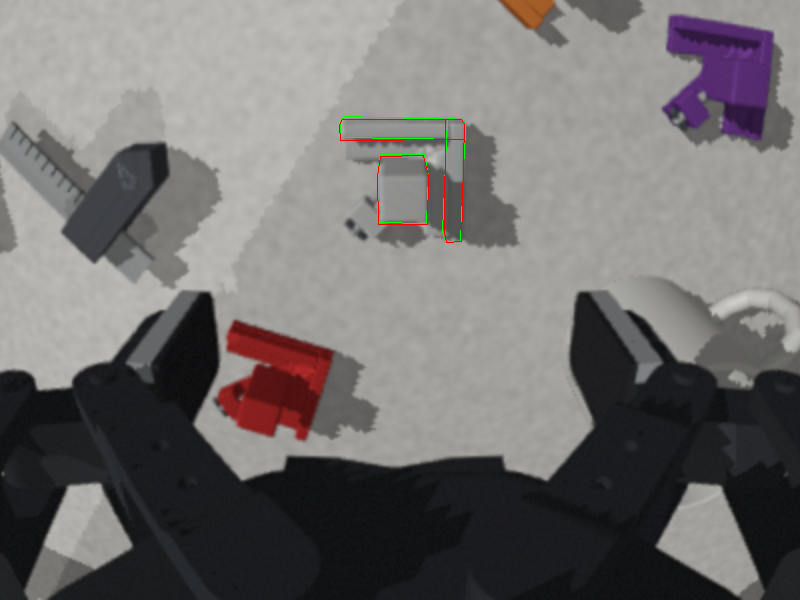

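The clamp fits exactly (silver at (403,190), red look-alike at (275,385) left alone). The mug is well to the right. Descending with the jaws partly closed.

```bash
python3 -m pendant '{"moves":[0.001,0.0025,0.015,0,0,0,0.35, 0,0,0.03,0,0,0,0.35, 0,0,0.03,0,0,0,0.35, 0,0,0.022,0,0,0,0.35, 0,0,0.01,0,0,0,0.35, 0,0,0.004,0,0,0,0.35, 0,0,0,0,0,0,0.35, 0,0,0,0,0,0,0.35, 0,0,0,0,0,0,0.35, 0,0,0,0,0,0,0.35]}' 60 >/dev/null; python3 to.py .6933 -.0834 .029 -.575
```

```text
t 11.9 pos [ 0.6952 -0.0846  0.0402] phi -0.56 tilt 0.12 | shift [-0.0001 -0.0023  0.0112] turn z 0.015 | w 0.0556 F 0.0 wf [-0.1  0.5 -0.3] q [-0.23  0.41  1.56  0.    1.18  0.33]
```

```bash
python3 -m pendant '{"moves":[0,-0.0023,0.006,0,0,0.015,0.35, 0,0,0.005,0,0,0,0.35, 0,0,0,0,0,0,0.35, 0,0,0,0,0,0,0.35, 0,0,0,0,0,0,1, 0,0,0,0,0,0,1, 0,0,0,0,0,0,1, 0,0,0,0,0,0,1, 0,0,0,0,0,0,1, 0,0,0,0,0,0,1]}' >/dev/null; python3 to.py .6933 -.0834 .029 -.575
```

```text
t 12.9 pos [ 0.6929 -0.0833  0.0284] phi -0.575 tilt 0.06 | shift [ 0.0001  0.0004 -0.0006] turn z -0.0 | w 0.0188 F 61.0 wf [0.4 0.1 2.5] q [-0.23  0.42  1.56 -0.    1.16  0.35]
```

```bash
python3 -m pendant '{"moves":[0,0,-0.005,0,0,0,1, 0,0,-0.015,0,0,0,1, 0,0,-0.025,0,0,0,1, 0,0,-0.03,0,0,-0.08,1, 0,0,-0.03,0,0,-0.14,1, 0,0,-0.02,0,0,-0.14,1, 0,0,0,0,0,-0.14,1, 0,0,0,0,0,-0.14,1, 0,0,0,0,0,-0.08,1, 0,0,0,0,0,-0.04,1]}' >/dev/null; python3 to.py .4512 -.2983 .10 .185
```

```text
t 13.9 pos [ 0.6922 -0.0831  0.1535] phi 0.187 tilt 0.01 | shift [-0.1666 -0.2769  0.0535] turn z 0.002 | w 0.0191 F 60.5 wf [-0.8 -0.2 -2.4] q [-0.23  0.28  1.51  0.    1.35 -0.41]
```

```bash
python3 -m pendant '{"moves":[-0.0104,-0.0173,0,0,0,0,1, -0.0208,-0.0346,0,0,0,0,1, -0.0208,-0.0346,0,0,0,0,1, -0.0208,-0.0346,0,0,0,0,1, -0.0208,-0.0346,0,0,0,0,1, -0.0208,-0.0346,0,0,0,0,1, -0.0208,-0.0346,0,0,0,0,1, -0.0208,-0.0346,0,0,0,0,1, -0.0104,-0.0173,0,0,0,0,1, 0,0,0,0,0,0,1]}' >/dev/null; python3 to.py .4512 -.2983 .10 .185
```

```text
t 14.9 pos [ 0.4492 -0.2991  0.1535] phi 0.181 tilt 0.04 | shift [0.0005 0.0021 0.0535] turn z -0.004 | w 0.0186 F 60.5 wf [ 0.3  0.1 -2. ] q [-0.73 -0.08  1.9  -0.    1.32 -0.91]
```

```bash
python3 -m pendant '{"moves":[0,0,0.02,0,0,0,1, 0,0,0.03,0,0,0,1, 0,0,0.03,0,0,0,1, 0,0,0.02,0,0,0,1, 0,0,0.007,0,0,0,1, 0,0,0.003,0,0,0,1, 0,0,0,0,0,0,1, 0,0,0,0,0,0,1, 0,0,0,0,0,0,1, 0,0,0,0,0,0,1]}' >/dev/null; python3 to.py .4512 -.2983 .0334 .185
```

```text
t 15.9 pos [ 0.4515 -0.2981  0.0438] phi 0.185 tilt 0.1 | shift [-0.0001 -0.0004  0.0104] turn z 0.0 | w 0.0185 F 60.5 wf [ 0.   0.1 -2.6] q [-0.72  0.07  1.96 -0.    1.12 -0.91]
```

```bash
python3 -m pendant '{"moves":[0,0,0.004,0,0,0,1, 0,0,0.003,0,0,0,1, 0,0,0.002,0,0,0,1, 0,0,0.001,0,0,0,1, 0,0,0.001,0,0,0,1, 0,0,0.0005,0,0,0,1, 0,0,0,0,0,0,1, 0,0,0,0,0,0,1, 0,0,0,0,0,0,1, 0,0,0,0,0,0,1]}' >/dev/null; python3 to.py .4512 -.2983 .0324 .185
```

```text
t 16.9 pos [ 0.4509 -0.2976  0.0323] phi 0.185 tilt 0.06 | shift [-0.0007  0.0001 -0.0001] turn z 0.0 | w 0.0188 F 61.6 wf [-3.7  2.8  6.3] q [-0.72  0.08  1.96 -0.    1.1  -0.91]
```

```bash
python3 -m pendant '{"moves":[0,0,0,0,0,0,0.6, 0,0,0,0,0,0,0.6, 0,0,0,0,0,0,0.6, 0,0,-0.015,0,0,0,0.6, 0,0,-0.03,0,0,0,0.6, 0,0,-0.035,0,0,0,0.5, 0,0,-0.035,0,0,0,0.3, 0,0,-0.015,0,0,-0.1,0.3, 0,0,0,0,0,-0.15,0.3, 0,0,0,0,0,-0.15,0.3]}' >/dev/null; python3 to.py .5841 -.0146 .16 1.81
python3 - <<'E'
from fit import *
T=wpose(); np.save('T6.npy',T); w=grab_frame('wrist')[:,:,::-1].copy(); cv2.imwrite('pics/w6.png',w); V=[('wrist',edges(w,30,80),T)]
for n in('clamp_small','plane'): M[n]=[p+[0,0,.004] for p in M[n]]
R={n:fit(n,q,V) for n,q in dict(tray_short=(.4845,-.292,.185),clamp_small=(.451,-.298,.185),plane=(.5243,-.285,.19)).items()}
for n,r in R.items(): print(n,r.x.round(4),r.fun)
t=R['tray_short'].x
for n in('clamp_small','plane'):
    d=R[n].x[:2]-t[:2]; c,s=np.cos(t[2]),np.sin(t[2]); print(n,'in tray',(c*d[0]+s*d[1]).round(4),(-s*d[0]+c*d[1]).round(4))
big=cv2.resize(w,None,fx=1.25,fy=1.25)
for n,r in R.items():
    for h in hulls('wrist',n,r.x,T): cv2.polylines(big,[((h+.5)*1.25).astype(np.int32)],True,(0,255,0),1)
cv2.imwrite('pics/g6.png',big)
E
```

```text
t 17.9 pos [ 0.4517 -0.2982  0.1639] phi 0.591 tilt 0.21 | shift [0.1617 0.268  0.0036] turn z -1.219 | w 0.0598 F 0.0 wf [-0.3  0.1 -0.4] q [-0.72 -0.09  1.89  0.    1.34 -1.31]
tray_short [ 0.4843 -0.2922  0.1841] 0.7058901786804199
clamp_small [ 0.4503 -0.2971  0.1843] 0.533205509185791
plane [ 0.5245 -0.2852  0.1806] 1.0447033643722534
clamp_small in tray -0.0343 0.0013
plane in tray 0.0407 -0.0005
```

View pics/g6.png

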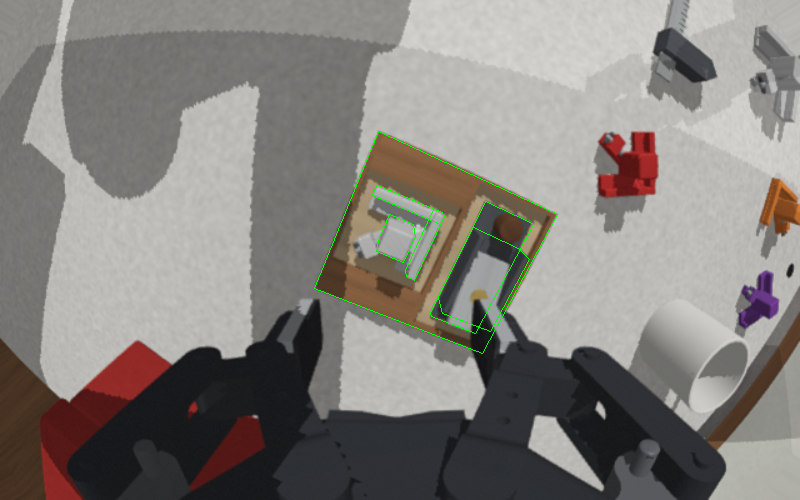

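Both short-tray tools lie in their bays within 2 mm: clamp at (400,235), plane at (480,265). Next the square.

```bash
python3 -m pendant '{"moves":[0.0101,0.0168,0,0,0,0,0.3, 0.0202,0.0335,0,0,0,0,0.3, 0.0202,0.0335,0,0,0,0,0.3, 0.0202,0.0335,0,0,0,0,0.3, 0.0202,0.0335,0,0,0,0,0.3, 0.0202,0.0335,0,0,0,0,0.3, 0.0202,0.0335,0,0,0,0,0.3, 0.0202,0.0335,0,0,0,0,0.3, 0.0101,0.0168,0,0,0,-0.12,0.3, 0,0,0,0,0,-0.15,0.3]}' >/dev/null
python3 to.py .5841 -.0146 .016 1.81
```

```text
t 18.95 pos [ 0.5862 -0.0123  0.1622] phi 0.861 tilt 0.06 | shift [ 0.0002 -0.0032  0.1462] turn z -0.949 | w 0.0598 F 0.0 wf [-1.6 -0.9 -0.7] q [-0.15  0.02  1.78  0.    1.34 -1.01]
```

```bash
python3 -m pendant '{"moves":[0,0,0,0,0,-0.15,0.3, 0,0,0,0,0,-0.15,0.3, 0,0,0,0,0,-0.15,0.3, 0,0,0,0,0,-0.15,0.3, 0,0,0,0,0,-0.15,0.3, 0,0,0.02,0,0,-0.15,0.3, 0,0,0.03,0,0,-0.05,0.3, 0,0,0.02,0,0,0,0.3, 0,0,0.01,0,0,0,0.3, 0,0,0,0,0,0,0.3]}' >/dev/null
python3 to.py .5841 -.0146 .016 1.81
python3 - <<'E'
from fit import *
T=wpose(); np.save('T7.npy',T); w=grab_frame('wrist')[:,:,::-1].copy(); cv2.imwrite('pics/w7.png',w); V=[('wrist',edges(w,30,80),T)]
r=fit('square',(.572,.001,.24),V); print(r.x,r.fun)
r2=fit('clamp_large',(.695,.088,.32),V); print(r2.x,r2.fun)
E
```

```text
t 19.95 pos [ 0.5843 -0.0148  0.0801] phi 1.804 tilt 0.16 | shift [-0.      0.0001  0.0641] turn z -0.006 | w 0.0599 F 0.0 wf [-0.2 -0.9  0.1] q [-0.15  0.11  1.83  0.    1.2  -1.96]
[0.57214682 0.00131878 0.2399112 ] 0.762873113155365
[0.67275064 0.08625004 0.30771786] 2.7871363162994385
```

```bash
python3 -m pendant '{"moves":[0,0,0.015,0,0,0,0.3, 0,0,0.02,0,0,0,0.3, 0,0,0.015,0,0,0,0.3, 0,0,0.01,0,0,0,0.3, 0,0,0.004,0,0,0,0.3, 0,0,0,0,0,0,0.3, 0,0,0,0,0,0,0.3, 0,0,0,0,0,0,0.3, 0,0,0,0,0,0,0.3, 0,0,0,0,0,0,0.3]}' 60 >/dev/null
python3 to.py .5842 -.0143 .016 1.81
```

```text
t 21.0 pos [ 0.5856 -0.0149  0.0178] phi 1.805 tilt 0.05 | shift [0.0012 0.0009 0.0018] turn z -0.005 | w 0.0598 F 0.0 wf [ 0.  -0.9 -0.6] q [-0.15  0.2   1.85 -0.    1.08 -1.96]
```

```bash
python3 -m pendant '{"moves":[0.0012,0.0009,0.0015,0,0,0,0.3, 0,0,0,0,0,0,0.3, 0,0,0,0,0,0,1, 0,0,0,0,0,0,1, 0,0,0,0,0,0,1, 0,0,0,0,0,0,1, 0,0,0,0,0,0,1, 0,0,0,0,0,0,1, 0,0,-0.001,0,0,0,1, 0,0,-0.001,0,0,0,1]}' 60 >/dev/null
python3 to.py .5842 -.0143 .016 1.81
```

```text
t 22.0 pos [ 0.5831 -0.0142  0.0171] phi 1.805 tilt 0.09 | shift [-0.001  -0.0004  0.0011] turn z -0.005 | w 0.0225 F 60.9 wf [ 0.4  0.1 -1.9] q [-0.15  0.2   1.86 -0.    1.08 -1.96]
```

```bash
python3 -m pendant '{"moves":[0,0,-0.005,0,0,0,1, 0,0,-0.015,0,0,0,1, 0,0,-0.025,0,0,0,1, 0,0,-0.03,0,0,0,1, 0,0,-0.03,0,0,0.085,1, 0,0,-0.02,0,0,0.085,1, 0,0,0,0,0,0.085,1, 0,0,0,0,0,0.08,1, 0,0,0,0,0,0,1, 0,0,0,0,0,0,1]}' >/dev/null
python3 to.py .5419 .2848 .14 1.47
```

```text
t 23.0 pos [ 0.5839 -0.0143  0.1434] phi 1.472 tilt 0.03 | shift [0.0714 0.2935 0.0034] turn z 0.002 | w 0.0225 F 60.8 wf [-0.   0.  -1.7] q [-0.15  0.04  1.8  -0.    1.31 -1.62]
```

```bash
python3 -m pendant '{"moves":[0.005,0.018,0,0,0,0,1, 0.009,0.037,0,0,0,0,1, 0.009,0.037,0,0,0,0,1, 0.009,0.037,0,0,0,0,1, 0.009,0.037,0,0,0,0,1, 0.009,0.037,0,0,0,0,1, 0.009,0.037,0,0,0,0,1, 0.009,0.037,0,0,0,0,1, 0.0034,0.0165,0,0,0,0,1, 0,0,0,0,0,0,1]}' >/dev/null
python3 to.py .5419 .2848 .14 1.47
python3 - <<'E'
from fit import *
T=wpose(); np.save('T8.npy',T); w=grab_frame('wrist')[:,:,::-1].copy(); cv2.imwrite('pics/w8.png',w); V=[('wrist',edges(w,30,80),T)]
sc=grab_frame('scene')[:,:,::-1].copy(); sd=cv2.imread('pics/side0.png')
W=('side',edges(sd),None)
for v in (V,[W],V+[W]): r=fit('tray_long',(.5125,.3055,-.095),v); print(r.x,r.fun)
h=hulls('wrist','tray_long',r.x,T)[0]; cv2.polylines(w,[h.astype(np.int32)],True,(0,255,0),1)
P=place(np.array([[-20,-62,4],[-20,62,4],[68,62,4],[68,-62,4]])*1e-3,*r.x); cv2.polylines(w,[project('wrist',P,T).astype(np.int32)],True,(255,255,0),1)
cv2.imwrite('pics/g8.png',w)
E
```

```text
t 24.0 pos [0.5419 0.2867 0.1428] phi 1.474 tilt 0.01 | shift [-0.0002 -0.0019  0.0028] turn z 0.004 | w 0.0224 F 60.8 wf [ 0.5 -0.9 -1.8] q [ 0.37  0.1   1.73  0.    1.31 -1.11]
[ 0.52141554  0.31866031 -0.10251355] 2.063534736633301
[ 0.51317571  0.30575966 -0.09785396] 0.5272294282913208
[ 0.51259269  0.30676251 -0.08564954] 1.428458333015442
```

View pics/g8.png

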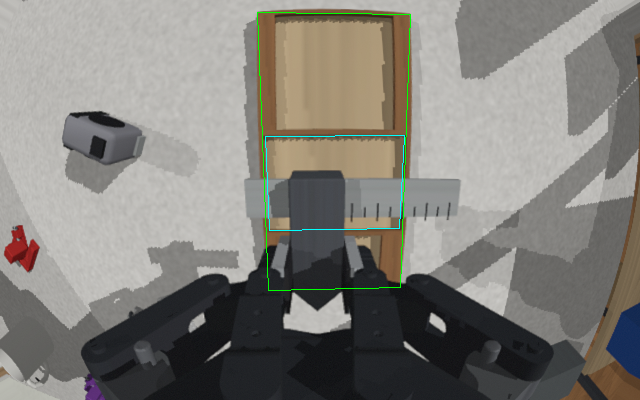

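The tray outline matches, and the square's head is over the long bay with its rule across the picture. Lowering.

```bash
python3 -m pendant '{"moves":[0,0,0.02,0,0,0,1, 0,0,0.03,0,0,0,1, 0,0,0.03,0,0,0,1, 0,0,0.02,0,0,0,1, 0,0,0.007,0,0,0,1, 0,0,0.005,0,0,0,1, 0,0,0.002,0,0,0,1, 0,0,0,0,0,0,1, 0,0,0,0,0,0,1, 0,0,0,0,0,0,1]}' >/dev/null
python3 to.py .542 .286 .0205 1.475
```

```text
t 25.1 pos [0.5431 0.2852 0.0299] phi 1.47 tilt 0.1 | shift [0.0012 0.0007 0.0094] turn z -0.005 | w 0.0229 F 60.8 wf [ 0.4  0.4 -1.7] q [ 0.36  0.24  1.78 -0.    1.11 -1.11]
```

```bash
python3 -m pendant '{"moves":[0.001,0.0007,0.003,0,0,0,1, 0,0,0.002,0,0,0,1, 0,0,0.002,0,0,0,1, 0,0,0.001,0,0,0,1, 0,0,0.001,0,0,0,1, 0,0,0.0005,0,0,0,1, 0,0,0,0,0,0,1, 0,0,0,0,0,0,1, 0,0,0,0,0,0,1, 0,0,0,0,0,0,1]}' >/dev/null
python3 to.py .542 .286 .0205 1.475
```

```text
t 26.1 pos [0.5414 0.2858 0.0201] phi 1.47 tilt 0.03 | shift [-0.0005  0.0003 -0.0004] turn z -0.005 | w 0.0227 F 61.7 wf [-3.4 -1.   6.5] q [ 0.36  0.26  1.79 -0.    1.1  -1.11]
```

```bash
python3 -m pendant '{"moves":[0,0,0,0,0,0,0.5, 0,0,0,0,0,0,0.5, 0,0,0,0,0,0,0.5, 0,0,-0.01,0,0,0,0.5, 0,0,-0.03,0,0,0,0.5, 0,0,-0.035,0,0,0,0.4, 0,0,-0.035,0,0,0,0.3, 0,0,-0.03,0,0,-0.12,0.3, 0,0,0,0,0,-0.15,0.3, 0,0,0,0,0,-0.15,0.3]}' >/dev/null
python3 to.py .695 .088 .16 1.89
python3 - <<'E'
from fit import *
T=wpose(); np.save('T9.npy',T); w=grab_frame('wrist')[:,:,::-1].copy(); cv2.imwrite('pics/w9.png',w); V=[('wrist',edges(w,30,80),T)]
M['square']=[p+[0,0,.004] for p in M['square']]
t=fit('tray_long',(.5126,.3065,-.09),V); r=fit('square',(.5365,.3043,-.09),V); print(t.x,t.fun,r.x,r.fun)
E
```

```text
t 27.1 pos [0.5427 0.2862 0.1624] phi 1.896 tilt 0.27 | shift [-0.0809 -0.2365  0.0027] turn z 0.006 | w 0.0597 F 0.0 wf [-0.2  0.  -0.3] q [ 0.36  0.08  1.72  0.    1.34 -1.53]
[ 0.51254691  0.30626404 -0.08422158] 1.0202572345733643 [ 0.53542414  0.30482743 -0.09175302] 0.43385258316993713
```

```bash
python3 -m pendant '{"moves":[-0.0058,-0.0169,0,0,0,0,0.3, -0.0116,-0.0338,0,0,0,0,0.3, -0.0116,-0.0338,0,0,0,0,0.3, -0.0116,-0.0338,0,0,0,0,0.3, -0.0116,-0.0338,0,0,0,0,0.3, -0.0116,-0.0338,0,0,0,0,0.3, -0.0116,-0.0338,0,0,0,0,0.3, -0.0058,-0.0169,0,0,0,0,0.3, 0,0,0,0,0,0,0.3, 0,0,0,0,0,0,0.3]}' >/dev/null
python3 to.py .695 .088 .16 1.89
python3 - <<'E'
from fit import *
T=wpose(); np.save('T10.npy',T); w=grab_frame('wrist')[:,:,::-1].copy(); cv2.imwrite('pics/w10.png',w); V=[('wrist',edges(w,20,60),T)]
B=[fit('clamp_large',(x,.088,a),V) for x in(.688,.693,.698) for a in(.26,.32)]
for r in B: print(r.x.round(4),r.fun)
r=min(B,key=lambda r:r.fun)
big=cv2.resize(w,None,fx=2,fy=2)
for h in hulls('wrist','clamp_large',r.x,T): cv2.polylines(big,[((h+.5)*2).astype(np.int32)],True,(0,255,0),1)
cv2.imwrite('pics/g10.png',big[100:700,240:1040])
E
```

```text
t 28.15 pos [0.6925 0.0866 0.159 ] phi 1.889 tilt 0.07 | shift [-0.0028  0.0006 -0.001 ] turn z -0.001 | w 0.0596 F 0.0 wf [-1.3  0.2  1.2] q [ 0.02  0.28  1.5   0.    1.36 -1.87]
[0.6933 0.0884 0.3093] 1.0853068828582764
[0.6932 0.0884 0.3079] 1.0853400230407715
[0.6932 0.0884 0.3077] 1.0850707292556763
[0.6933 0.0884 0.3091] 1.0851768255233765
[0.6932 0.0884 0.3073] 1.0851397514343262
[0.6932 0.0884 0.3074] 1.0851845741271973
```

View pics/g10.png

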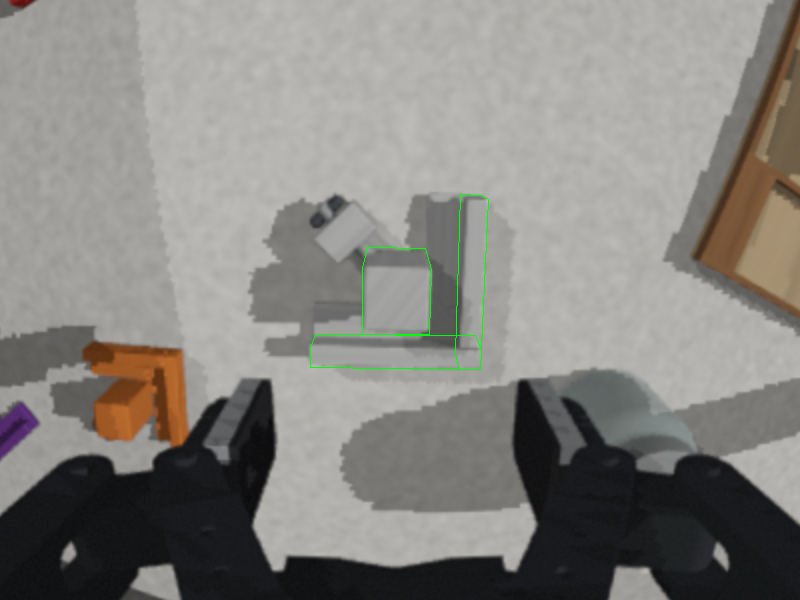

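clamp_large fits exactly (jaw block at (397,290)). The orange look-alike (125,390) and the jar (640,430) are clear of the fingers. Descending.

```bash
python3 -m pendant '{"moves":[-0.001,0.0015,0.015,0,0,0.01,0.3, 0,0,0.03,0,0,0,0.3, 0,0,0.03,0,0,0,0.3, 0,0,0.022,0,0,0,0.3, 0,0,0.012,0,0,0,0.3, 0,0,0.008,0,0,0,0.3, 0,0,0,0,0,0,0.3, 0,0,0,0,0,0,0.3, 0,0,0,0,0,0,0.3, 0,0,0,0,0,0,0.3]}' 80 >/dev/null
python3 to.py .6932 .0884 .036 1.879
```

```text
t 29.2 pos [0.6942 0.0883 0.0438] phi 1.88 tilt 0.14 | shift [0.001  0.0005 0.0078] turn z 0.001 | w 0.0598 F 0.0 wf [-0.4 -0.   1. ] q [ 0.02  0.4   1.56 -0.    1.18 -1.86]
```

```bash
python3 -m pendant '{"moves":[0.001,0.0005,0.005,0,0,0,0.3, 0,0,0.003,0,0,0,0.3, 0,0,0,0,0,0,0.3, 0,0,0,0,0,0,1, 0,0,0,0,0,0,1, 0,0,0,0,0,0,1, 0,0,0,0,0,0,1, 0,0,0,0,0,0,1, 0,0,0,0,0,0,1, 0,0,0,0,0,0,1]}' 80 >/dev/null
python3 to.py .6932 .0884 .036 1.879
```

```text
t 30.2 pos [0.6926 0.0884 0.0348] phi 1.88 tilt 0.05 | shift [-0.0006 -0.0002 -0.0012] turn z 0.001 | w 0.0259 F 81.2 wf [-0.2 -0.9  3.3] q [ 0.02  0.41  1.56 -0.    1.17 -1.86]
```

```bash
python3 -m pendant '{"moves":[0,0,-0.005,0,0,0,1, 0,0,-0.015,0,0,0,1, 0,0,-0.025,0,0,0,1, 0,0,-0.03,0,0,0.05,1, 0,0,-0.03,0,0,0.1,1, 0,0,-0.02,0,0,0.1,1, 0,0,0,0,0,0.1,1, 0,0,0,0,0,0.048,1, 0,0,0,0,0,0,1, 0,0,0,0,0,0,1]}' >/dev/null
python3 to.py .4379 .3131 .15 1.482
```

```text
t 31.2 pos [0.6918 0.0885 0.1591] phi 1.483 tilt 0.05 | shift [0.2726 0.2015 0.0093] turn z 0.001 | w 0.0263 F 80.5 wf [ 0.1 -0.4 -3. ] q [ 0.02  0.28  1.5   0.    1.36 -1.46]
```

Norm 0.339, split into 8.5 units of (0.0321, 0.0237).

```bash
python3 -m pendant '{"moves":[0.016,0.0119,0,0,0,0,1, 0.0321,0.0237,0,0,0,0,1, 0.0321,0.0237,0,0,0,0,1, 0.0321,0.0237,0,0,0,0,1, 0.0321,0.0237,0,0,0,0,1, 0.0321,0.0237,0,0,0,0,1, 0.0321,0.0237,0,0,0,0,1, 0.0321,0.0237,0,0,0,0,1, 0.022,0.016,0,0,0,0,1, 0.01,0.0077,0,0,0,0,1]}' >/dev/null
python3 to.py .4379 .3131 .15 1.482
```

```text
t 32.2 pos [0.4363 0.3146 0.1591] phi 1.485 tilt 0.05 | shift [-0.0017 -0.0013  0.0091] turn z 0.003 | w 0.0261 F 80.5 wf [ 0.5 -0.8 -3.5] q [ 0.49 -0.09  1.89  0.    1.34 -1.  ]
```

```bash
python3 -m pendant '{"moves":[0,0,0.02,0,0,0,1, 0,0,0.03,0,0,0,1, 0,0,0.03,0,0,0,1, 0,0,0.02,0,0,0,1, 0,0,0.005,0,0,0,1, 0,0,0,0,0,0,1, 0,0,0,0,0,0,1, 0,0,0,0,0,0,1, 0,0,0,0,0,0,1, 0,0,0,0,0,0,1]}' >/dev/null
python3 to.py .4379 .3131 .0388 1.482
```

```text
t 33.2 pos [0.439  0.3136 0.0552] phi 1.482 tilt 0.09 | shift [ 0.001  -0.0006  0.0164] turn z 0.0 | w 0.0264 F 80.4 wf [ 0.2 -0.6 -3.4] q [ 0.48  0.04  1.95 -0.    1.14 -1.  ]
```

```bash
python3 -m pendant '{"moves":[0.001,-0.0005,0.005,0,0,0,1, 0,0,0.005,0,0,0,1, 0,0,0.003,0,0,0,1, 0,0,0.002,0,0,0,1, 0,0,0.001,0,0,0,1, 0,0,0.0008,0,0,0,1, 0,0,0,0,0,0,1, 0,0,0,0,0,0,1, 0,0,0,0,0,0,1, 0,0,0,0,0,0,1]}' >/dev/null
python3 to.py .4379 .3131 .0388 1.482
```

```text
t 34.2 pos [0.4373 0.3129 0.0387] phi 1.482 tilt 0.07 | shift [-0.0006  0.0002 -0.0001] turn z 0.0 | w 0.0264 F 81.8 wf [-5.2 -3.   6.6] q [ 0.48  0.07  1.96 -0.    1.11 -1.  ]
```

```bash
python3 -m pendant '{"moves":[0,0,0,0,0,0,0.5, 0,0,0,0,0,0,0.5, 0,0,0,0,0,0,0.5, 0,0,-0.01,0,0,0,0.5, 0,0,-0.03,0,0,0,0.5, 0,0,-0.035,0,0,0,0.4, 0,0,-0.035,0,0,-0.15,0.3, 0,0,-0.02,0,0,-0.15,0.3, 0,0,0,0,0,-0.15,0.3, 0,0,0,0,0,-0.15,0.3]}' >/dev/null
python3 to.py .459 .0917 .15 2.63
python3 - <<'E'
from fit import *
T=wpose(); np.save('T11.npy',T); w=grab_frame('wrist')[:,:,::-1].copy(); cv2.imwrite('pics/w11.png',w); V=[('wrist',edges(w,30,80),T)]
for n in('square','clamp_large'): M[n]=[p+[0,0,.004] for p in M[n]]
R={n:fit(n,q,V) for n,q in dict(tray_long=(.5126,.3065,-.09),square=(.5354,.3048,-.09),clamp_large=(.438,.313,-.09)).items()}
for n,r in R.items(): print(n,r.x.round(4),r.fun)
t=R['tray_long'].x
for n in('clamp_large','square'):
    d=R[n].x[:2]-t[:2]; c,s=np.cos(t[2]),np.sin(t[2]); print(n,'in tray',(c*d[0]+s*d[1]).round(4),(-s*d[0]+c*d[1]).round(4))
E
```

```text
t 35.2 pos [0.4383 0.3134 0.1699] phi 2.088 tilt 0.22 | shift [ 0.0918 -0.2029  0.0196] turn z -0.542 | w 0.0599 F 0.0 wf [-0.5  0.7 -0.3] q [ 0.48 -0.1   1.89 -0.    1.35 -1.61]
tray_long [ 0.5123  0.3071 -0.0724] 1.3210593461990356
square [ 0.5369  0.3036 -0.1357] 0.9437278509140015
clamp_large [ 0.4376  0.3134 -0.1057] 0.9596877694129944
clamp_large in tray -0.0749 0.0008
square in tray 0.0248 -0.0018
```

```bash
python3 -m pendant '{"moves":[0.0077,-0.0169,0,0,0,0,0.3, 0.0153,-0.0338,0,0,0,0,0.3, 0.0153,-0.0338,0,0,0,0,0.3, 0.0153,-0.0338,0,0,0,0,0.3, 0.0153,-0.0338,0,0,0,0,0.3, 0.0153,-0.0338,0,0,0,0,0.3, 0.0076,-0.017,0,0,0,-0.13,0.3, 0,0,0,0,0,-0.14,0.3, 0,0,0,0,0,-0.14,0.3, 0,0,0,0,0,-0.13,0.3]}' >/dev/null
python3 to.py .459 .0917 .15 2.63
python3 - <<'E'
from fit import *
T=wpose(); w=grab_frame('wrist')[:,:,::-1].copy(); cv2.imwrite('pics/w12.png',w); V=[('wrist',edges(w,30,80),T)]
r=fit('tape',(.459,.092,-.51),V); print(r.x,r.fun)
big=cv2.resize(w,None,fx=2,fy=2)
for h in hulls('wrist','tape',r.x,T): cv2.polylines(big,[((h+.5)*2).astype(np.int32)],True,(0,255,0),1)
cv2.imwrite('pics/g12.png',big[100:700,240:1040])
E
```

```text
t 36.25 pos [0.4567 0.0907 0.168 ] phi 2.624 tilt 0.04 | shift [-0.002  -0.0015  0.018 ] turn z -0.006 | w 0.0597 F 0.0 wf [-0.1  0.3 -0.2] q [ 0.04 -0.29  2.05  0.    1.38 -2.59]
[ 0.46152364  0.09226525 -0.4985891 ] 1.1599105596542358
```

View pics/g12.png

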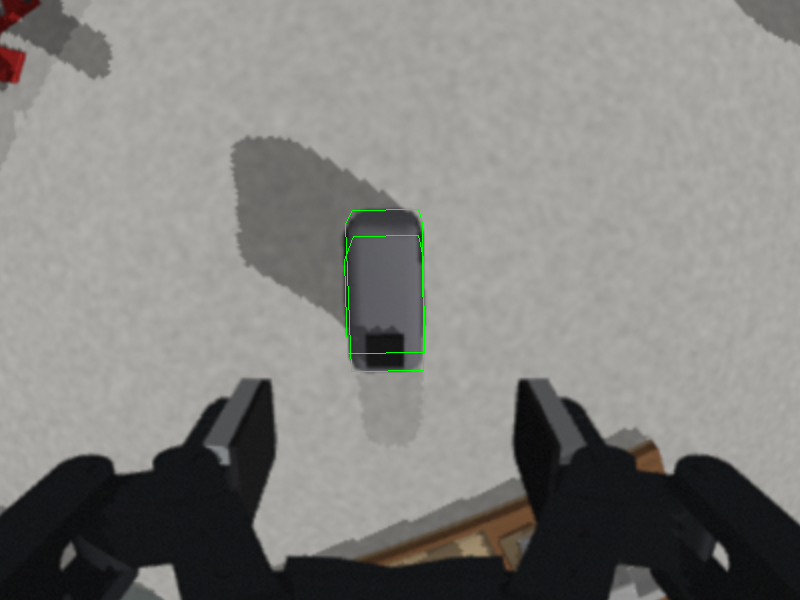

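The tape (385,290) is centred between the open fingers and the fit lies on it. Descending.

```bash
python3 -m pendant '{"moves":[-0.002,-0.0015,0.015,0,0,-0.01,0.3, 0,0,0.03,0,0,0,0.3, 0,0,0.03,0,0,0,0.3, 0,0,0.025,0,0,0,0.3, 0,0,0.015,0,0,0,0.3, 0,0,0.008,0,0,0,0.3, 0,0,0,0,0,0,0.3, 0,0,0,0,0,0,0.3, 0,0,0,0,0,0,0.3, 0,0,0,0,0,0,0.3]}' 60 >/dev/null
python3 to.py .4605 .092 .035 2.637
```

```text
t 37.3 pos [0.4598 0.0921 0.0457] phi 2.632 tilt 0.12 | shift [-0.0002 -0.0006  0.0107] turn z -0.005 | w 0.0599 F 0.0 wf [ 0.5  0.  -0.8] q [ 0.04 -0.11  2.13  0.    1.13 -2.59]
```

```bash
python3 -m pendant '{"moves":[0,0,0.006,0,0,-0.005,0.3, 0,0,0.0045,0,0,0,0.3, 0,0,0,0,0,0,0.3, 0,0,0,0,0,0,1, 0,0,0,0,0,0,1, 0,0,0,0,0,0,1, 0,0,0,0,0,0,1, 0,0,0,0,0,0,1, 0,0,0,0,0,0,1, 0,0,0,0,0,0,1]}' 60 >/dev/null
python3 to.py .4605 .092 .035 2.637
```

```text
t 38.3 pos [0.4593 0.0921 0.0343] phi 2.637 tilt 0.05 | shift [-0.0005 -0.0011 -0.0007] turn z 0.0 | w 0.0312 F 60.0 wf [ 0.6 -0.4  1.7] q [ 0.04 -0.09  2.13 -0.    1.1  -2.6 ]
```

```bash
python3 -m pendant '{"moves":[0,0,-0.005,0,0,0,1, 0,0,-0.015,0,0,0,1, 0,0,-0.025,0,0,0,1, 0,0,-0.03,0,0,-0.05,1, 0,0,-0.03,0,0,-0.1,1, 0,0,-0.02,0,0,-0.1,1, 0,0,0,0,0,-0.1,1, 0,0,0,0,0,-0.067,1, 0,0,0,0,0,0,1, 0,0,0,0,0,0,1]}' >/dev/null
python3 to.py .6111 .2978 .15 3.054
```

```text
t 39.3 pos [0.4582 0.0921 0.1583] phi 3.053 tilt 0.1 | shift [-0.2185 -0.134   0.008 ] turn z -0.001 | w 0.0313 F 59.6 wf [ 1.1 -0.2 -2.8] q [ 0.04 -0.27  2.05  0.    1.36 -3.01]
```

```bash
python3 -m pendant '{"moves":[-0.0156,-0.0096,0,0,0,0,1, -0.0312,-0.0191,0,0,0,0,1, -0.0312,-0.0191,0,0,0,0,1, -0.0312,-0.0191,0,0,0,0,1, -0.0312,-0.0191,0,0,0,0,1, -0.0312,-0.0191,0,0,0,0,1, -0.0312,-0.0191,0,0,0,0,1, -0.0156,-0.0096,0,0,0,0,1, 0,0,0.005,0,0,0,1, 0,0,0,0,0,0,1]}' >/dev/null
python3 to.py .6111 .2978 .0383 3.054
python3 - <<'E'
from fit import *
T=wpose(); w=grab_frame('wrist')[:,:,::-1].copy(); cv2.imwrite('pics/w13.png',w); V=[('wrist',edges(w,30,80),T)]
for n in('square','clamp_large'): M[n]=[p+[0,0,.004] for p in M[n]]
for n,q in dict(tray_long=(.5125,.3065,-.09),square=(.5360,.304,-.09)).items():
    r=fit(n,q,V); print(n,r.x.round(4),round(r.fun,2))
q=(.5125,.3065,-.088)
P=place(np.array([[72,-44,4],[72,44,4],[126,44,4],[126,-44,4]])*1e-3,*q); cv2.polylines(w,[project('wrist',P,T).astype(np.int32)],True,(255,255,0),1)
cv2.polylines(w,[hulls('wrist','tray_long',q,T)[0].astype(np.int32)],True,(0,255,0),1)
cv2.imwrite('pics/g13.png',w)
E
```

```text
t 40.3 pos [0.6101 0.2975 0.1519] phi 3.054 tilt 0.23 | shift [-0.0006 -0.0013  0.1136] turn z -0.0 | w 0.0312 F 60.0 wf [ 0.6  0.3 -1.5] q [ 0.34  0.24  1.55 -0.    1.35 -2.71]
tray_long [ 0.5186  0.3049 -0.0899] 0.91
square [ 0.5347  0.305  -0.088 ] 0.58
```

View pics/g13.png

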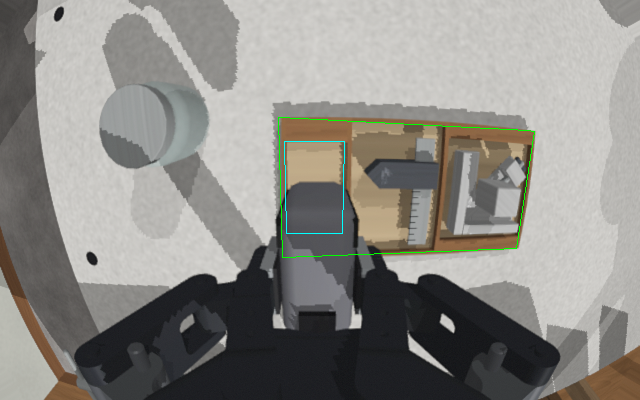

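All 14 views are used. This one shows clamp_large (490,190) and the square (410,190) seated in their bays, and the tape over the small bay (315,190). Lowering.

```bash
python3 -m pendant '{"moves":[0,0,0.02,0,0,0,1, 0,0,0.03,0,0,0,1, 0,0,0.03,0,0,0,1, 0,0,0.015,0,0,0,1, 0,0,0.005,0,0,0,1, 0,0,0,0,0,0,1, 0,0,0,0,0,0,1, 0,0,0,0,0,0,1, 0,0,0,0,0,0,1, 0,0,0,0,0,0,1]}' >/dev/null
python3 to.py .6111 .2978 .0383 3.054
```

```text
t 41.35 pos [0.6118 0.2981 0.0549] phi 3.054 tilt 0.08 | shift [0.0004 0.0007 0.0166] turn z 0.0 | w 0.0316 F 59.9 wf [ 0.2 -0.  -2.8] q [ 0.34  0.35  1.6  -0.    1.19 -2.71]
```

```bash
python3 -m pendant '{"moves":[0.0004,0.0005,0.005,0,0,0,1, 0,0,0.005,0,0,0,1, 0,0,0.003,0,0,0,1, 0,0,0.002,0,0,0,1, 0,0,0.001,0,0,0,1, 0,0,0.001,0,0,0,1, 0,0,0,0,0,0,1, 0,0,0,0,0,0,1, 0,0,0,0,0,0,1, 0,0,0,0,0,0,1]}' >/dev/null
python3 to.py .6111 .2978 .0383 3.054
```

```text
t 42.35 pos [0.611  0.2976 0.0383] phi 3.054 tilt 0.0 | shift [-0.0002 -0.0001  0.    ] turn z 0.0 | w 0.031 F 60.8 wf [-3.1 -0.9  5.3] q [ 0.34  0.37  1.61 -0.    1.16 -2.71]
```

```bash
python3 -m pendant '{"moves":[0,0,0,0,0,0,0.5, 0,0,0,0,0,0,0.5, 0,0,0,0,0,0,0.5, 0,0,-0.01,0,0,0,0.5, 0,0,-0.03,0,0,0,0.5, 0,0,-0.035,0,0,0,0.5, 0,0,-0.035,0,0,0,0.5, 0,0,-0.03,0,0,0,0.5, 0,0,-0.02,0,0,0,0.5, 0,0,0,0,0,0,0.5]}' >/dev/null
python3 to.py .6111 .2978 .2 3.054
python3 - <<'E'
from fit import *
T=wpose(); w=grab_frame('wrist')[:,:,::-1].copy(); V=[('wrist',edges(w,30,80),T)]
for n in('square','clamp_large','tape','plane','clamp_small'): M[n]=[p+[0,0,.004] for p in M[n]]
R={n:fit(n,q,V) for n,q in dict(tray_long=(.5125,.3065,-.088),square=(.5360,.304,-.09),clamp_large=(.438,.313,-.09),tape=(.611,.298,-.088)).items()}
t=(.5125,.3065,-.088); c,s=np.cos(t[2]),np.sin(t[2])
for n,r in R.items():
    d=r.x[:2]-t[:2]; print(n,r.x.round(4),round(r.fun,2),'in tray',(c*d[0]+s*d[1]).round(4),(-s*d[0]+c*d[1]).round(4))
sd=grab_frame('side')[:,:,::-1].copy(); v=[('side',edges(sd),None)]
for n,q in dict(plane=(.5245,-.285,.185),clamp_small=(.4505,-.298,.185),tape=(.611,.298,-.088)).items(): r=fit(n,q,v); print('side',n,r.x.round(4),round(r.fun,2))
for n in ('mug','jar','toolbox'): print(n,[(back('side',(x['at'][0]*640,x['at'][1]*400),0).round(3),round(x['score'],2)) for x in finder.mark_of('side',n)[:1]])
E
```

```text
t 43.35 pos [0.613  0.2984 0.2028] phi 3.054 tilt 0.52 | shift [0.0008 0.0019 0.0027] turn z 0.0 | w 0.0427 F 0.0 wf [ 0.1 -0.8  0.1] q [ 0.34  0.2   1.51  0.    1.41 -2.71]
tray_long [ 0.511   0.3064 -0.0869] 0.52 in tray -0.0015 -0.0002
square [ 0.5345  0.3049 -0.086 ] 0.57 in tray 0.0221 0.0003
clamp_large [ 0.4374  0.3133 -0.1028] 0.94 in tray -0.0754 0.0001
tape [ 0.6091  0.2948 -0.1679] 1.06 in tray 0.0972 -0.0032
side plane [ 0.5459 -0.3064  0.0894] 2.21
side clamp_small [ 0.5386 -0.3309 -0.0418] 1.57
side tape [ 0.6133  0.2926 -0.071 ] 0.71
mug [(array([ 0.745, -0.221]), 0.69)]
jar [(array([0.731, 0.224]), 0.83)]
toolbox [(array([ 0.469, -0.635]), 0.8)]
```

```bash
python3 -c "
from plant import robot
print(robot.sign_off())"
```

```text
the job is handed in; nothing more can be done
None
```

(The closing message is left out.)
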